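Set the height stop of a bench vial press to its setting block

ROBOT

A 6-joint arm with a two-finger parallel gripper is mounted at the origin on a cart in front of the work surface, level with it; the furniture and walls round the work are solid. World frame = base frame: x ahead of the robot, y to its left, z up, the work surface at z = 0. Lengths are in m, angles in rad, forces in N, time in s.
With the tool pointing down it reaches from about 0.25 to 0.725 m from the base axis. Payload 4 kg.
Tool frame: the origin (TCP) lies on the centre line of the jaws, within the pads' length; the fingertips stand 22 mm ahead of it and the grasp point (between the pads) lies 3 mm ahead of it; z points along the fingers, y is the line along which they close (so a half turn about z gives the same grasp; the last joint's range is limited). The gripper opens to 85 mm and grips with 20 to 120 N. Pads are 22 mm wide; open, the fingers measure 114 mm over their backs; the gripper's body (76 mm by 85 mm) begins 54 mm behind the grasp point. The pads swing forward as they close: fully open they stand 13 mm farther back than shut.
Start: joints at [-1.142, 0.241, 0.005, 1.335, 0, 1.571], TCP at [0.208, -0.455, 0.253] pointing down, gripper open.
Joint ranges: [-2.72, 2.72], [-1.05, 1.87], [-1.09, 1.28], [-1.99, 2.15], [-1.42, 1.44], [-3.14, 3.14]. Speed limits (rad/s): [2.79, 2.79, 3.14, 3.14, 3.14, 3.14].

INTERFACE

Orientations are given as a unit quaternion [x, y, z, w].
In Python, from workcell import bot gives the robot as it stands.
- The arm moves only by the shell command python3 -m inch 'ROWS'. ROWS is JSON, one flat list of numbers, 7 for each row, row after row: the shift along the world's x, y, z in mm, then the turn, a rotation vector about the world's x, y, z in rad, then the opening in per cent of the stroke, from 0 (shut) to 100 (fully open). A call has 1 to 8 rows; each row is the pose to reach, as a shift and turn from the pose commanded when the call began; what a row does not reach only later rows make up. A row lasts 1/12 s, in which the tool goes at most 41.7 mm and 7.16 degrees, less where a joint would pass 70% of its speed; a pose out of reach is approached as far as the arm can. A call with a gripper value outside its range is refused whole. The fingers move at their own pace and stop on an object; the grip force is fixed at half the most. Time passes only in rows, so rows that repeat a pose let the fingers close. It gives the time, the measured TCP pose, the force, the opening and the grip force at its end, in the units of the state.
- bot.get_obs(): the state, without advancing time (a new reading comes with each control period).
- bot.camera(name): name is "scene" or "top" or "wrist"; returns the picture (480x640x3 uint8, blue, green, red); there is no depth.
- bot.camera_info(name): a dict with "intrinsics" (3x3 intrinsics, pixels), "distortion" ([k1, k2, p1, p2, k3] as OpenCV has them; the pictures are not rectified), "camera_from_world" (4x4, takes a point from world to camera coordinates); the wrist camera has in their place "hand_eye" (4x4, takes a point from camera to tool coordinates, whose origin is the TCP and whose axes are the flange's). Camera axes: x right, y down, z forward; pixel columns grow to the right and rows downward; lengths in m; the calibration is good to about 2 mm. A picture is of the moment at which its call begins: read the wrist's pose just before it. camera_info takes no time and is no camera call.
- bot.job_done(): hands the job in; it is judged then, once.
Trained networks look in the newest picture that a camera, given by its name, has taken for a name from the list of things; names that differ only in an ending like _2 or _b are one class to them, and where a whole thing is asked for, a point or a joint stands for the part that bears it (a point fixed in the world has none). Each returns a list of dicts, best first, with "confidence" (0 to 1); they miss things now and then, are a little off and sometimes report something else, mostly with a low value. They report only what shows in the picture. A call takes as long as a camera call. They do not tell look-alikes from the thing itself.
- bot.silhouettes(camera, target): "mask" (480x640 bool, what is visible of it) and "uv" ([column, row] in pixels, amid what is visible of it).
- bot.spot_point(camera, target): "uv" ([column, row] in pixels: a listed point, or the origin of a listed thing).
The state is a dict: "clock": time; "joint_pos": joint angles; "joint_vel": joint speeds; "tau": joint torques, N m; "eef_pos": TCP position; "tool_rot": TCP orientation; "ft_force": force on the tool from outside, world axes, zero at the start; "ft_torque": the same for the moment, N m; "grip_width": finger opening in m; "grasp_force": force on a finger pad.
Only numpy, scipy, OpenCV 4.12 (cv2) and the standard library are available. Lean on these libraries where they do the work, as an engineer would, in place of code of your own. Each camera call takes 0.05 s, during which the arm holds its last target. There are 200 camera calls.

TASK

Reset the height stop of the small white press frame: pull the square-socket driver straight up out of its light stand without tipping the stand, fit it over the square head of the stop screw, and with the driver turn the screw clockwise until the sprung foot below just drags on the steel setting block, its spring taken up by about 2 to 3 mm and no more. Leave the driver standing on the screw head, the block under the foot and the stand upright on the table, and leave the other things alone.

Things in the scene. Friction and masses are not known exactly. Their poses are not given: they have to be found in the camera images.
- press_frame: Fixed white metal frame: base plate 120 x 150 x 10 mm, two round posts and a bridge (40 x 150 mm, its top 90 mm above the table) along its y. Origin: centre of the plate's underside, on the screw's axis; z up.
- stop_screw (a joint): Angle of the vertical stop screw in the bridge, rad, 0 to 3.2; grows as it is turned clockwise seen from above. Steep quick-adjust thread: screw, head and foot together go down 5 mm per radian. Stiff (0.15 N m of friction), so it stays where it is left. The sprung foot touches the setting block at 1.8 rad.
- screw_head (a point): On the screw axis, on top of the round flange (42 mm across, 5 mm thick) under the drive head: 115 mm above the table with the screw at 0, 106 mm when the foot just touches the block; turns and sinks with the screw. The head above it is 20 x 20 mm, 12 mm high, sides along this point's x and y, topped by a 10 mm pyramid taper. The driver fits at any quarter turn, with 0.23 rad play either way.
- screw_lift: The screw with its head and foot, as one assembly that moves only up and down in the frame (it does not turn); origin on the screw's axis inside the bridge.
- stop_foot: The sprung, non-turning round foot under the screw: grey disc 30 mm across, 6 mm thick. Origin: centre of its underside. Its spring gives way upward by up to 10 mm with about 0.8 N per mm.
- block_top (a point): Centre of the top face of the setting block, a plain loose steel block 85 (x) x 50 (y) x 30 mm lying on the frame's base plate under the foot; its top is 40 mm above the table.
- setting_block: The setting block itself, 0.45 kg; origin: centre of its underside.
- driver_grip (a point): Centre of the driver's black square handle (28 x 28 mm, 45 mm high, sides along this point's x and y; z up along the driver). The driver is 110 mm long overall, 0.16 kg: handle above, steel shaft 16 mm thick, square socket (36 mm outside, opening 24 x 24 mm, 25 mm deep) below. It starts upright in its stand, the handle centre 93.5 mm above the table.
- driver_foot (a point): Centre of the mouth of the driver's socket, its lower end, 87.5 mm below the handle centre; rests on the flange when fully fitted.
- driver_stand: Light (70 g) loose white stand: foot 84 x 84 x 6 mm with a square well 48 mm outside, 40 mm inside, rim 48 mm above the table, the driver standing 42 mm deep in it with 2 mm play. Origin: centre of its underside; z up.
- specimen_cup_2: Bystander: closed clear cup with a white lid, 55 mm across, 72 mm high; origin at the underside.
- tape_roll: Bystander: tan roll of tape lying flat, 58 mm across, 19 mm high; origin at the underside.
- bench_timer: Bystander: white countdown timer with keys, 64 x 62 x 22 mm; origin at the underside.
Not all that is in view belongs to the job. Of the things like the press_frame, leave any that is brown; of the rest the smaller one is meant.

How it is judged:
On the way, in this order (a step that is already met when the one before it is completed fails the run):
1. the driver is drawn up clear of its stand, the stand left upright on the table (z of driver_foot in the frame of driver_stand above 0.055 m and angle between driver_stand's own z axis and vertical below 0.1 rad and height (world z) of driver_stand below 0.01 m), for 0.1 s.
2. the driver's socket is down over the screw's square head while the foot is still clear of the block (distance between driver_foot and screw_head below 0.011 m and angle between driver_grip's own z axis and vertical below 0.15 rad and contact force between stop_foot and setting_block below 0.1 N), for 0.1 s.
At the end, for the whole second after the job is handed in: The foot presses on the block with 0.6 to 3.6 N (spring taken up 0.7 to 4.3 mm); the block is still, its centre within 20 mm of the screw axis; the driver stands on the head (mouth within 11 mm of the flange centre, tilt under 0.15 rad); the stand is upright (0.1 rad) on the table (contact force between stop_foot and setting_block between 0.6 and 3.6 N and horizontal distance between block_top and screw_head below 0.02 m and linear speed of setting_block below 0.01 m/s and distance between driver_foot and screw_head below 0.011 m and angle between driver_grip's own z axis and vertical below 0.15 rad and angle between driver_stand's own z axis and vertical below 0.1 rad and height (world z) of driver_stand below 0.01 m); the robot touches nothing.
It fails at once if the driver's stand is tipped (over 0.3 rad) (angle between driver_stand's own z axis and vertical above 0.3 rad).
It fails at once if the fingers themselves work the screw or its foot (over 4 N) instead of the driver (contact force between the fingers and screw_lift above 4 N).
It fails at once if the foot is screwed hard onto the block (over 15 N) (contact force between stop_foot and setting_block above 15 N).
It fails at once if a bystander is shifted by more than 30 mm (distance of any of specimen_cup_2, tape_roll, bench_timer from where it was at the start of the episode above 0.03 m).
It also fails if it takes over 48 s, if anything falls off the work surface, if the arm or the gripper's body presses on something with over 40 N, if the wrist force passes 120 N, or if a joint passes its speed limit or range.

## Working session

There is one attempt and no reset: what is moved stays moved. The work goes in short steps, Python scripts to look and compute and a shell command to move; the robot and the scene stay as the last step left them, time stands still between calls to the robot, and variables do not carry over. Pictures are saved under pics/ and viewed, at most 13 in all, crops included, and the job is handed in when it is done.

```bash
mkdir -p pics
cat > h.py <<'E'
import numpy as np, cv2
from workcell import bot
from scipy.spatial.transform import Rotation as R
def cam(name,obs=None):
    i=bot.camera_info(name); K=np.array(i["intrinsics"]);D=np.array(i["distortion"])
    if name=="wrist":
        o=obs or bot.get_obs(); T=np.eye(4);T[:3,:3]=R.from_quat(o["tool_rot"]).as_matrix();T[:3,3]=o["eef_pos"]
        W=T@np.array(i["hand_eye"])
    else: W=np.linalg.inv(np.array(i["camera_from_world"]))
    return K,D,W
def ray(c,uv):
    K,D,W=c; p=cv2.undistortPoints(np.array([[uv]],float),K,D)[0,0]
    d=W[:3,:3]@np.array([p[0],p[1],1]); return W[:3,3],d/np.linalg.norm(d)
def atz(c,uv,z):
    o,d=ray(c,uv); return o+d*(z-o[2])/d[2]
def tri(rays):
    A=sum(np.eye(3)-np.outer(d,d) for o,d in rays); b=sum((np.eye(3)-np.outer(d,d))@o for o,d in rays)
    return np.linalg.solve(A,b)
def proj(c,P):
    K,D,W=c; M=np.linalg.inv(W); return cv2.projectPoints(np.array(P,float).reshape(-1,3),cv2.Rodrigues(M[:3,:3])[0],M[:3,3],K,D)[0][:,0]
E
python3 - <<'E'
from h import *
np.set_printoptions(precision=3,suppress=True)
for n in ("scene","top"):
    im=bot.camera(n); cv2.imwrite(f"pics/{n}0.png",im); c=cam(n); print(n,c[2][:3,3])
    for t in ("driver_grip","driver_foot","driver_stand","screw_head","press_frame","stop_foot","block_top"):
        for r in bot.spot_point(n,t)[:3]: print(t,round(r["confidence"],2),np.array(r["uv"]).round(1))
o=bot.get_obs();print(o["eef_pos"],o["tool_rot"],o["clock"],o["grip_width"],o["ft_force"])
E
```

```text
scene [-0.058  0.673  1.275]
driver_grip 0.6 [273.7 302. ]
driver_foot 0.65 [279.2 321.3]
driver_stand 0.62 [276.2 323. ]
screw_head 0.79 [464.7 155.4]
screw_head 0.47 [370.1 254.3]
screw_head 0.44 [328.4 172.5]
press_frame 0.93 [331.1 200.9]
press_frame 0.8 [458.  196.3]
press_frame 0.56 [369.  286.3]
block_top 0.62 [368. 274.]
top [ 0.52  -0.162  1.547]
driver_grip 0.48 [244.7 250.8]
driver_foot 0.73 [243.7 250.3]
driver_stand 0.63 [246.2 251.7]
driver_stand 0.25 [243.8 252. ]
screw_head 0.7 [477.9 279.1]
screw_head 0.61 [381.6 190.2]
screw_head 0.5 [325.5 279.9]
press_frame 0.96 [321.5 280.5]
press_frame 0.85 [460.3 276.6]
press_frame 0.59 [374.5 196.8]
block_top 0.53 [324.9 282.1]
block_top 0.49 [325.1 280.1]
[ 0.208 -0.455  0.253] [ 0.977  0.213 -0.     0.   ] 0.8 0.08533219442492992 [0.03  0.016 0.029]
```

View pics/scene0.png

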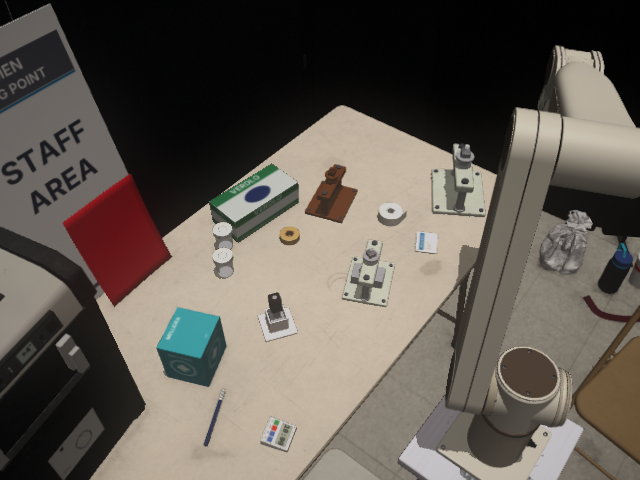

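View pics/top0.png

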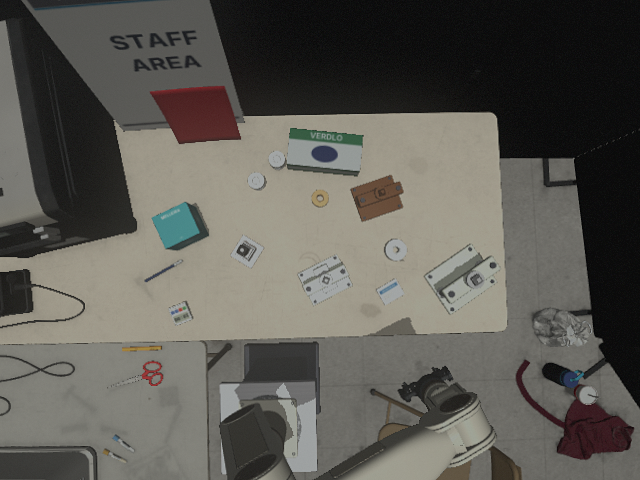

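The target is the small white frame at top (325,280) / scene (369,275). The driver in its stand is at top (246,251) / scene (276,310). The brown frame at top (377,197) and the larger white one at top (463,278) are decoys.

Run:
```python
from h import *
np.set_printoptions(precision=3,suppress=True)
s=cam("scene");t=cam("top")
print("screw",tri([ray(s,(370.1,254.3)),ray(t,(325.5,279.9))]))
print("grip",tri([ray(s,(273.7,302)),ray(t,(244.7,250.8))]), "stand",tri([ray(s,(276.2,323)),ray(t,(246.2,251.7))]))
for n,tg,z in (("top","driver_stand",.006),("top","press_frame",.01),("scene","press_frame",.01),("scene","driver_stand",.006),("top","driver_grip",.116),("top","tape_roll",.02),("top","specimen_cup_2",.07),("top","bench_timer",.02)):
    bot.camera(n); c=cam(n)
    for r in bot.silhouettes(n,tg)[:3]:
        m=r["mask"].astype(np.uint8); ct=max(cv2.findContours(m,0,2)[0],key=len)[:,0]
        P=np.array([atz(c,p,z)[:2] for p in ct],np.float32)*1000
        print(n,tg,round(r["confidence"],2),r["uv"],cv2.minAreaRect(P))
```

```text
screw [ 0.488 -0.202  0.11 ]
grip [0.59  0.054 0.089] stand [0.588 0.059 0.007]
top driver_stand 0.72 [250.7, 256.1] ((588.80078125, 57.16413879394531), (87.06112670898438, 82.7447738647461), 55.17841339111328)
top press_frame 0.93 [462.4, 277.8] ((488.9892883300781, -675.9234619140625), (164.0059814453125, 238.29498291015625), 31.589149475097656)
top press_frame 0.91 [376.1, 197.8] ((761.1694946289062, -395.06097412109375), (123.02239227294922, 169.27481079101562), 18.74089241027832)
top press_frame 0.65 [324.0, 277.7] ((487.3047180175781, -202.90005493164062), (119.37274169921875, 158.6344451904297), 25.009384155273438)
scene press_frame 0.69 [333.5, 198.5] ((769.6309814453125, -424.70928955078125), (123.12720489501953, 246.593505859375), 19.31311798095703)
top driver_grip 0.64 [244.7, 251.9] ((587.9222412109375, 48.15350341796875), (42.04228973388672, 34.785072326660156), 62.1008186340332)
top tape_roll 0.55 [321.6, 196.0] ((759.4178466796875, -193.57107543945312), (53.79977035522461, 57.63835525512695), 88.599609375)
top tape_roll 0.21 [324.3, 272.4] ((517.2741088867188, -189.33892822265625), (26.760896682739258, 52.08816909790039), 25.022119522094727)
top specimen_cup_2 0.74 [254.9, 179.8] ((812.2019653320312, 14.261192321777344), (52.04915237426758, 56.15890884399414), 89.04025268554688)
top bench_timer 0.7 [178.7, 311.3] ((389.4259338378906, 277.57958984375), (62.5236930847168, 64.96469116210938), 21.783946990966797)
```

```bash
python3 -c "
from h import *
print(np.array(bot.camera_info('wrist')['hand_eye']).round(3),np.array(bot.camera_info('wrist')['intrinsics']).round(0))"
python3 -m inch '[35,30,8,0,0,0.12,100, 70,62,15,0,0,0.24,100, 105,94,22,0,0,0.36,100, 140,126,30,0,0,0.48,100, 175,158,37,0,0,0.6,100, 210,190,45,0,0,0.72,100, 245,222,50,0,0,0.84,100, 270,245,50,0,0,0.96,100]'
```

```text
[[ 0.001 -0.961 -0.277  0.07 ]
 [ 1.     0.001 -0.    -0.   ]
 [ 0.    -0.277  0.961 -0.12 ]
 [ 0.     0.     0.     1.   ]] [[410.   0. 317.]
 [  0. 410. 241.]
 [  0.   0.   1.]]
clock: 2.27
eef_pos: [0.4536, -0.2318, 0.3018]
tool_rot: [0.767, 0.642, 0.0, 0.001]
ft_force: [0.7, -1.0, -0.7]
grip_width: 0.0853
grasp_force: 0.0
```

```bash
python3 -m inch '[20,20,0,0,0,0.12,100, 20,20,0,0,0,0.12,100]'
cat > look.py <<'E'
import sys
from h import *
np.set_printoptions(precision=4,suppress=True)
tag=sys.argv[1]; o=bot.get_obs(); im=bot.camera("wrist"); cv2.imwrite(f"pics/{tag}.png",im); c=cam("wrist",o)
print(o["clock"],o["eef_pos"],"j6",o["joint_pos"][5])
for t in sys.argv[2:]:
    t,z=t.split(":")
    for r in bot.spot_point("wrist",t)[:2]: print(t,round(r["confidence"],2),np.array(r["uv"]).round(1),"ray",*ray(c,r["uv"]),"atz",atz(c,r["uv"],float(z)))
E
python3 look.py w1 screw_head:.115 block_top:.04 press_frame:0
```

```text
clock: 2.43
eef_pos: [0.4758, -0.2095, 0.3006]
tool_rot: [0.725, 0.689, 0.001, 0.0]
ft_force: [-0.6, 0.4, 0.2]
grip_width: 0.0855
grasp_force: 0.0
2.4333 [ 0.4758 -0.2095  0.3006] j6 1.2066504958823054
screw_head 0.95 [331.4 208.5] ray [ 0.4787 -0.1394  0.4211] [ 0.0248 -0.1982 -0.9798] atz [ 0.4864 -0.2013  0.115 ]
screw_head 0.72 [630.1 387.8] ray [ 0.4787 -0.1394  0.4211] [ 0.5811 -0.5072 -0.6365] atz [ 0.7581 -0.3833  0.115 ]
press_frame 0.86 [327.  188.2] ray [ 0.4787 -0.1394  0.4211] [ 0.0165 -0.1495 -0.9886] atz [ 0.4857 -0.2031  0.    ]
press_frame 0.64 [566.4 328.2] ray [ 0.4787 -0.1394  0.4211] [ 0.503  -0.4303 -0.7496] atz [ 0.7612 -0.3811  0.    ]
```

View pics/w1.png

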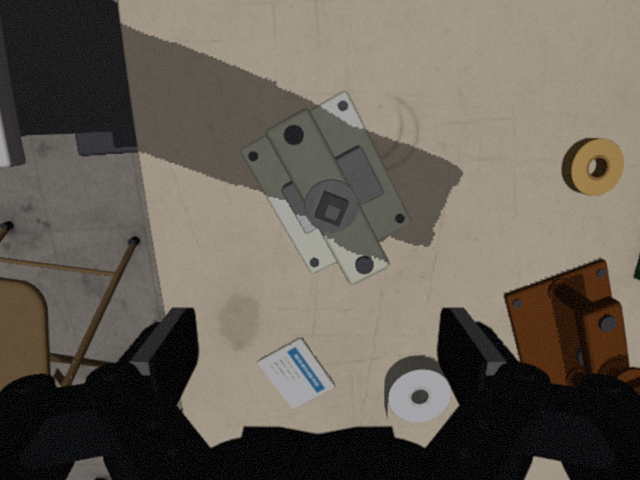

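The stop screw shows at (331,208), with its square head on the round flange. Next, its yaw from an enlarged crop rectified to world axes at the head plane.

```bash
cat > rect.py <<'E'
import sys
from h import *
# rectify png at plane z about x,y: 60mm window, 10 px/mm ; up=+y right=+x
tag,x,y,z,half=sys.argv[1],*map(float,sys.argv[2:6]); im=cv2.imread(f"pics/{tag}.png"); c=cam("wrist")
n=600; g=np.linspace(-half,half,n); X,Y=np.meshgrid(x+g,y-g)
uv=proj(c,np.stack([X,Y,np.full_like(X,z)],-1)).astype(np.float32).reshape(n,n,2)
o=cv2.remap(im,uv[...,0],uv[...,1],cv2.INTER_CUBIC)
o=cv2.normalize(o,None,0,255,cv2.NORM_MINMAX); cv2.imwrite(f"pics/{tag}_r.png",o)
E
python3 rect.py w1 .4864 -.2013 .127 .03
```

```text
(no output)
```

View pics/w1_r.png

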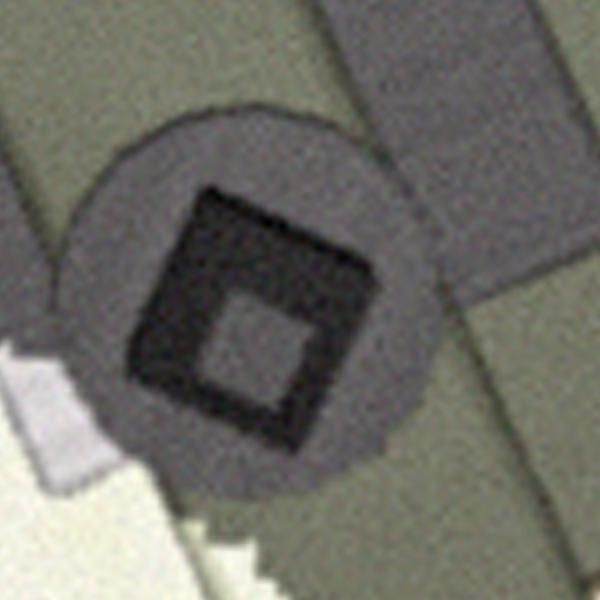

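```bash
python3 -m inch '[12,30,0,0,0,0.12,100, 24,60,0,0,0,0.24,100, 36,90,0,0,0,0.36,100, 48,120,0,0,0,0.48,100, 60,150,0,0,0,0.6,100, 72,180,0,0,0,0.72,100, 84,210,0,0,0,0.84,100, 92,240,0,0,0,0.96,100]'; python3 -m inch '[0,0,0,0,0,0.12,100, 0,0,-10,0,0,0.24,100, 0,0,-20,0,0,0.36,100, 0,0,-30,0,0,0.48,100, 0,0,-40,0,0,0.6,100, 0,0,-40,0,0,0.72,100, 0,0,-40,0,0,0.84,100, 0,0,-40,0,0,0.96,100]';  python3 -m inch '[0,0,0,0,0,0.12,100, 0,0,0,0,0,0.24,100, 0,0,0,0,0,0.36,100, 0,0,0,0,0,0.48,100, 0,0,0,0,0,0.48,100, 0,0,0,0,0,0.48,100]'; python3 look.py d1 driver_grip:.0935 driver_stand:0 ; python3 rect.py d1 .588 .054 .116 .03
```

```text
clock: 3.3
eef_pos: [0.5646, 0.0262, 0.3009]
tool_rot: [0.329, 0.944, -0.0, 0.0]
ft_force: [0.2, -0.5, 0.1]
grip_width: 0.0853
grasp_force: 0.0
clock: 3.97
eef_pos: [0.5636, 0.0247, 0.2606]
tool_rot: [-0.144, 0.99, -0.0, -0.0]
ft_force: [0.5, -0.6, 0.5]
grip_width: 0.0854
grasp_force: 0.0
clock: 4.47
eef_pos: [0.564, 0.0252, 0.2609]
tool_rot: [-0.372, 0.928, -0.0, -0.0]
ft_force: [-0.1, -0.3, -0.4]
grip_width: 0.0852
grasp_force: 0.0
4.4667 [0.564  0.0252 0.2609] j6 -0.7165703275712048
driver_grip 0.8 [325.8 277.9] ray [ 0.5128 -0.0228  0.3813] [ 0.2457  0.2629 -0.933 ] atz [0.5886 0.0583 0.0935]
driver_stand 0.57 [324.  242.1] ray [ 0.5128 -0.0228  0.3813] [ 0.189   0.2029 -0.9608] atz [0.5878 0.0577 0.    ]
```

View pics/d1.png

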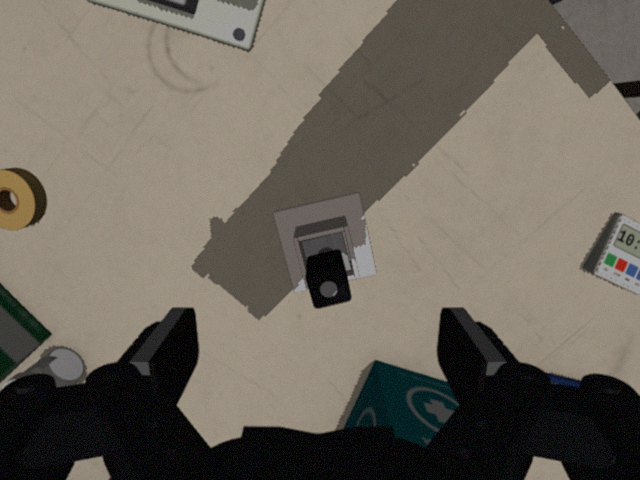

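Run:
```python
from h import *
o=bot.get_obs();c=cam("wrist",o); bot.camera("wrist")
Rm=R.from_quat(o["tool_rot"]).as_matrix(); print("yaw_x",np.degrees(np.arctan2(Rm[1,0],Rm[0,0])),"j",np.round(o["joint_pos"],3))
for t,z in (("driver_stand",.006),("driver_grip",.116)):
    r=bot.silhouettes("wrist",t)[0]; ct=max(cv2.findContours(r["mask"].astype(np.uint8),0,2)[0],key=len)[:,0]
    P=np.array([atz(c,p,z)[:2] for p in ct],np.float32)*1000; print(t,round(r["confidence"],2),cv2.minAreaRect(P))
```

```text
yaw_x -136.22654829263058 j [ 0.046  0.368  0.201  1.404 -0.    -0.718]
driver_stand 0.74 ((586.7542114257812, 58.03120040893555), (84.34392547607422, 84.13642883300781), 56.89145278930664)
driver_grip 0.91 ((578.4425659179688, 49.428565979003906), (52.20313262939453, 31.977903366088867), 53.602779388427734)
```

View pics/d1_r.png

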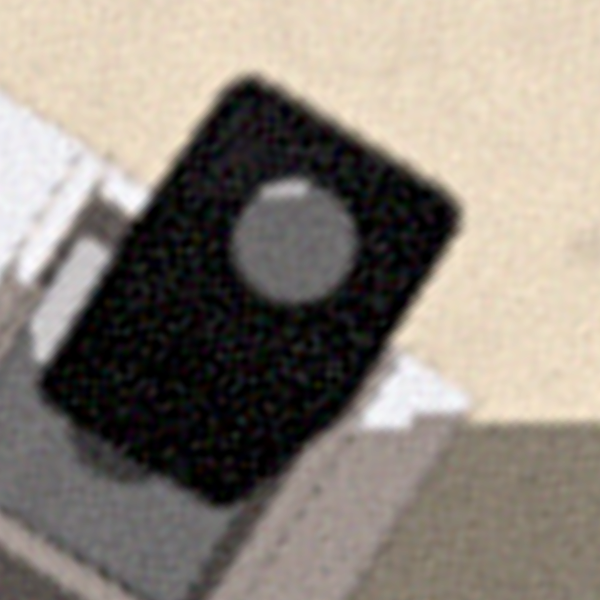

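Driver handle centre is about (0.588, 0.0585), yaw 56.5° mod 90. The stand stands square around it.

```bash
python3 -m inch '[12,17,-30,0,0,0.11,100, 24,33,-60,0,0,0.222,100, 24,33,-85,0,0,0.222,100, 24,33,-110,0,0,0.222,100, 24,33,-130,0,0,0.222,100, 24,33,-150,0,0,0.222,100, 24,33,-164,0,0,0.222,100, 24,33,-164,0,0,0.222,100]'; python3 -m inch '[0,0,0,0,0,0,25, 0,0,0,0,0,0,25, 0,0,0,0,0,0,25, 0,0,0,0,0,0,25, 0,0,0,0,0,0,25, 0,0,0,0,0,0,25]'; python3 -c "
from h import *
o=bot.get_obs();print(o['eef_pos'],o['ft_force'],o['ft_torque'],o['joint_pos'])"
```

```text
clock: 5.43
eef_pos: [0.5856, 0.0597, 0.093]
tool_rot: [-0.475, 0.88, 0.001, -0.003]
ft_force: [-0.3, -0.6, -0.3]
grip_width: 0.0854
grasp_force: 0.0
clock: 5.93
eef_pos: [0.5892, 0.0599, 0.0983]
tool_rot: [-0.475, 0.88, -0.0, 0.001]
ft_force: [-0.4, 0.2, 4.1]
grip_width: 0.0272
grasp_force: 59.1
[0.58923963 0.05988529 0.09826382] [-0.37500445  0.23314404  4.09004993] [0.08258415 0.1372254  0.02469921] [ 1.01212113e-01  5.24369669e-01  7.21473050e-03  1.05070657e+00
  1.50644546e-04 -8.87930477e-01]
```

```bash
python3 -m inch '[0,0,7,0,0,0,0, 0,0,14,0,0,0,0, 0,0,22,0,0,0,0, 0,0,30,0,0,0,0, 0,0,38,0,0,0,0, 0,0,46,0,0,0,0, 0,0,56,0,0,0,0, 0,0,66,0,0,0,0]'; python3 -m inch '[0,0,15,0,0,0,0, 0,0,35,0,0,0,0, 0,0,55,0,0,0,0, 0,0,75,0,0,0,0, 0,0,90,0,0,0,0, 0,0,100,0,0,0,0, 0,0,100,0,0,0,0]'
python3 - <<'E'
from h import *
o=bot.get_obs(); print(o["clock"],o["eef_pos"],o["ft_force"],o["ft_torque"])
ims=[bot.camera("scene"),bot.camera("wrist")]
s=cv2.resize(ims[0][210:370,200:420],None,fx=2.5,fy=2.5); w=cv2.resize(ims[1],(533,400))
cv2.imwrite("pics/l1.png",cv2.resize(np.hstack([s,w[:,:]]),(800,296)))
for n in ("scene","top"):
  for t in ("driver_foot","driver_grip","driver_stand"):
    for r in bot.spot_point(n,t)[:1]: print(n,t,r["confidence"],r["uv"],proj(cam(n),[o["eef_pos"]+np.array([0,0,-.0923 if t=="driver_foot" else -.0048])]))
E
```

```text
clock: 6.6
eef_pos: [0.5881, 0.0597, 0.1638]
tool_rot: [-0.475, 0.88, 0.0, -0.0]
ft_force: [0.3, 0.2, -1.8]
grip_width: 0.0274
grasp_force: 58.6
clock: 7.18
eef_pos: [0.5895, 0.0599, 0.2661]
tool_rot: [-0.475, 0.88, -0.001, 0.003]
ft_force: [-0.8, -0.5, -2.1]
grip_width: 0.0274
grasp_force: 58.7
7.1833 [0.58947321 0.05986329 0.26610099] [-0.79113581 -0.5311181  -2.12988733] [-0.0179432  -0.00638223 -0.02516738]
scene driver_foot 0.63 [272.3, 279.7] [[271.31784278 282.06659208]]
scene driver_grip 0.6 [270.8, 259.2] [[268.72297492 257.57374404]]
scene driver_stand 0.69 [277.4, 323.5] [[268.72297492 257.57374404]]
top driver_foot 0.69 [246.1, 250.3] [[237.72926336 248.72463434]]
top driver_grip 0.44 [242.4, 254.9] [[232.66501056 247.26524469]]
top driver_stand 0.77 [249.1, 253.0] [[232.66501056 247.26524469]]
```

View pics/l1.png

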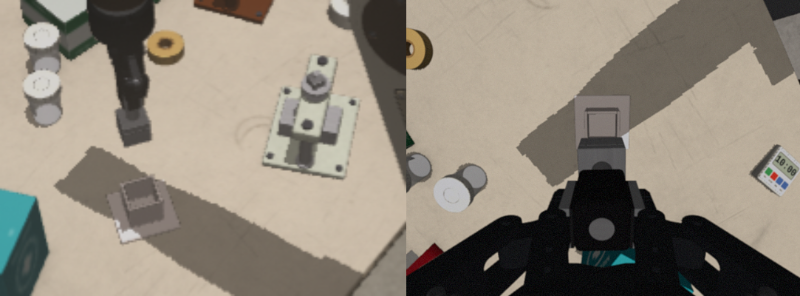

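The driver is in the jaws, square and clear. The stand is upright behind it at left-crop (142,208). Now to the screw.

```bash
python3 -m inch '[-8,-20,0,0,0,0.04,0, -23,-58,0,0,0,0.08,0, -38,-96,0,0,0,0.136,0, -53,-134,0,0,0,0.136,0, -68,-172,0,0,0,0.136,0, -83,-210,0,0,0,0.136,0, -96,-243,0,0,0,0.136,0, -103,-261,0,0,0,0.136,0]';python3 -m inch '[0,0,0,0,0,0,0, 0,0,0,0,0,0,0, 0,0,0,0,0,0,0]'
python3 - <<'E'
from h import *
np.set_printoptions(precision=4,suppress=True)
o=bot.get_obs(); print(o["clock"],o["eef_pos"],o["tool_rot"],o["ft_force"],o["ft_torque"],o["joint_pos"][5])
f=o["eef_pos"]+np.array([0,0,-.0923])
ims={}
for n in ("scene","top","wrist"):
  im=ims[n]=bot.camera(n)
  for t in ("driver_foot","screw_head"):
    for r in bot.spot_point(n,t)[:3]: print(n,t,round(r["confidence"],2),r["uv"])
  print("expect foot,head",proj(cam(n,o),[f,[.4864,-.2013,.115]]))
s=cv2.resize(ims["scene"][190:320,310:430],None,fx=3.7,fy=3.7); w=cv2.resize(ims["wrist"][100:400,200:440],(385,481))
cv2.imwrite("pics/f1.png",np.hstack([s[:481],w[:s.shape[0]]]) if s.shape[0]==481 else np.hstack([cv2.resize(s,(444,481)),w]))
E
```

```text
clock: 8.25
eef_pos: [0.4832, -0.2046, 0.2626]
tool_rot: [-0.532, 0.847, -0.0, -0.001]
ft_force: [-0.1, 0.5, -1.9]
grip_width: 0.0274
grasp_force: 58.7
clock: 8.5
eef_pos: [0.4853, -0.2009, 0.2625]
tool_rot: [-0.533, 0.846, 0.0, 0.0]
ft_force: [0.6, -0.3, -2.5]
grip_width: 0.0274
grasp_force: 58.7
8.5 [ 0.4853 -0.2009  0.2625] [-0.5334  0.8459  0.0004  0.0001] [ 0.5678 -0.3112 -2.5257] [ 0.0467 -0.0014  0.0181] -1.5179948094283746
scene driver_foot 0.96 [371.7, 236.9]
scene driver_foot 0.7 [292.0, 238.7]
scene screw_head 0.63 [371.1, 255.5]
scene screw_head 0.56 [330.5, 174.9]
expect foot,head [[371.9587 239.3784]
 [370.4678 253.6459]]
top screw_head 0.8 [477.4, 278.8]
top screw_head 0.71 [382.5, 190.4]
expect foot,head [[325.6308 281.3474]
 [325.2422 280.5462]]
wrist screw_head 0.91 [315.9, 230.7]
expect foot,head [[315.9838 257.1874]
 [314.3751 231.7303]]
```

View pics/f1.png

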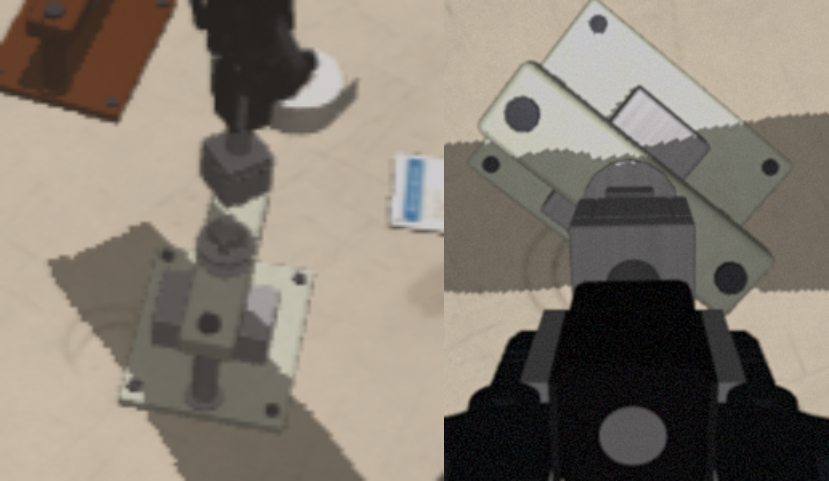

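The wrist view shows the head's front edge centred under the socket and parallel to it, crop columns 631 and 632. Both estimates agree within about 1 mm, so descend.

```bash
python3 -m inch '[1,-0.5,-15,0,0,0,0, 1,-0.5,-28,0,0,0,0, 1,-0.5,-32,0,0,0,0, 1,-0.5,-36,0,0,0,0, 1,-0.5,-40,0,0,0,0, 1,-0.5,-40,0,0,0,0]';python3 -c "
from h import *
o=bot.get_obs();print(o['eef_pos'],o['ft_force'],o['ft_torque'])"
```

```text
clock: 9.45
eef_pos: [0.4861, -0.2017, 0.2224]
tool_rot: [-0.533, 0.846, 0.0, -0.0]
ft_force: [-0.5, 1.0, -2.6]
grip_width: 0.0273
grasp_force: 58.8
[ 0.48610966 -0.20167262  0.22240997] [-0.45378051  1.02631285 -2.56331158] [ 0.04787828  0.00543165 -0.04594417]
```

```bash
python3 -m inch '[0,0,-3,0,0,0,0, 0,0,-6,0,0,0,0, 0,0,-9,0,0,0,0, 0,0,-11,0,0,0,0, 0,0,-11,0,0,0,0]';python3 -m inch '[0,0,-1,0,0,0,0, 0,0,-2,0,0,0,0, 0,0,-2,0,0,0,0]';python3 -c "
from h import *
o=bot.get_obs();print(o['eef_pos'],o['ft_force'],o['ft_torque'])"
```

```text
clock: 9.87
eef_pos: [0.4863, -0.2015, 0.2114]
tool_rot: [-0.533, 0.846, 0.0, 0.0]
ft_force: [1.4, 1.2, -2.2]
grip_width: 0.0274
grasp_force: 58.8
clock: 10.12
eef_pos: [0.4863, -0.2016, 0.2097]
tool_rot: [-0.533, 0.846, 0.0, 0.0]
ft_force: [0.5, 2.1, -2.4]
grip_width: 0.0272
grasp_force: 58.8
[ 0.48634971 -0.20155661  0.20971235] [ 0.4751908   2.07857113 -2.36311938] [ 0.44679809 -0.24081033 -0.05068542]
```

```bash
python3 -m inch '[0,1,0,0,0,-0.08,0, 0,1,0,0,0,-0.15,0, 0,1,0,0,0,-0.15,0]';python3 -c "
from h import *
o=bot.get_obs();print(o['eef_pos'],o['ft_force'],o['ft_torque'],o['joint_pos'][5])"
python3 -m inch '[0,0,0,0,0,-0.08,0, 0,0,0,0,0,-0.15,0, 0,0,0,0,0,-0.15,0]';python3 -c "
from h import *
o=bot.get_obs();print(o['eef_pos'],o['ft_force'],o['ft_torque'],o['joint_pos'][5])"
```

```text
clock: 10.37
eef_pos: [0.4864, -0.2005, 0.2098]
tool_rot: [-0.468, 0.884, 0.0, 0.0]
ft_force: [1.7, 1.7, -2.2]
grip_width: 0.0273
grasp_force: 58.9
[ 0.48642263 -0.20046987  0.20976526] [ 1.67051733  1.66588667 -2.18278828] [ 0.52177079 -0.36116353  0.02532347] -1.3657714768637597
clock: 10.62
eef_pos: [0.4872, -0.2004, 0.21]
tool_rot: [-0.402, 0.916, -0.0, 0.001]
ft_force: [3.1, 2.4, -2.8]
grip_width: 0.0274
grasp_force: 59.1
[ 0.48715112 -0.20043781  0.20995707] [ 3.0939554   2.43436989 -2.82092621] [ 0.65099909 -0.91455019  0.05566335] -1.2176051875788
```

```bash
python3 -m inch '[1,1,0,0,0,-0.05,0, 1,1,0,0,0,-0.1,0, 1,1,0,0,0,-0.1,0]';python3 -c "
from h import *
o=bot.get_obs();print(o['eef_pos'],o['ft_force'],o['ft_torque'],o['joint_pos'][5])"
python3 -m inch '[0,0,0,0,0,-0.1,0, 0,0,-0.5,0,0,-0.2,0, 0,0,-0.5,0,0,-0.2,0]';python3 -c "
from h import *
o=bot.get_obs();print(o['eef_pos'],o['ft_force'],o['ft_torque'],o['joint_pos'][5])"
```

```text
clock: 10.87
eef_pos: [0.4876, -0.2, 0.2096]
tool_rot: [-0.356, 0.935, -0.0, 0.0]
ft_force: [2.5, 0.5, -4.3]
grip_width: 0.0275
grasp_force: 59.2
[ 0.48757099 -0.2000437   0.20959019] [ 2.53772321  0.52480111 -4.33885459] [ 0.15737696 -0.74364052  0.1035887 ] -1.1166032556243872
clock: 11.12
eef_pos: [0.4875, -0.2002, 0.2088]
tool_rot: [-0.26, 0.966, -0.0, 0.0]
ft_force: [4.6, -0.8, -7.7]
grip_width: 0.0276
grasp_force: 58.9
[ 0.48754705 -0.20017864  0.20878269] [ 4.55953468 -0.75388379 -7.70292541] [-0.07067401 -0.98463477  0.04664934] -0.9159397473464845
```

```bash
python3 -m inch '[1,0,-1,0,0,-0.1,0, 1,0,-2,0,0,-0.2,0, 1,0,-2.5,0,0,-0.3,0, 1,0,-3,0,0,-0.4,0, 1,0,-3.5,0,0,-0.5,0, 1,0,-3.5,0,0,-0.5,0]';python3 -c "
from h import *
o=bot.get_obs();print(o['eef_pos'],o['ft_force'],o['ft_torque'],o['joint_pos'][5])"
```

```text
clock: 11.62
eef_pos: [0.4882, -0.2006, 0.2061]
tool_rot: [-0.014, 1.0, -0.001, 0.0]
ft_force: [1.0, -2.2, -2.6]
grip_width: 0.0272
grasp_force: 59.2
[ 0.48818872 -0.20058279  0.20609731] [ 1.02918447 -2.17987618 -2.55822127] [-0.34697993 -0.45362856  0.05167716] -0.41649930996402407
```

```bash
python3 -m inch '[0,-1,-0.5,0,0,-0.1,0, 0,-1,-1,0,0,-0.2,0, 0,-1,-1.5,0,0,-0.3,0, 0,-1,-2,0,0,-0.4,0, 0,-1,-2.5,0,0,-0.5,0, 0,-1,-3,0,0,-0.6,0, 0,-1,-3.5,0,0,-0.7,0, 0,-1,-3.5,0,0,-0.7,0]';python3 -c "
from h import *
o=bot.get_obs();print(o['eef_pos'],o['ft_force'],o['ft_torque'],o['joint_pos'][5])
bot.camera('scene')
c=cam('scene')
for t in ('screw_head','driver_foot'): print([(r['uv'],round(r['confidence'],2)) for r in bot.spot_point('scene',t)[:3]])
im=bot.camera('scene'); cv2.imwrite('pics/t1.png',cv2.resize(im[190:320,310:430],None,fx=4,fy=4,interpolation=cv2.INTER_CUBIC))"
```

```text
clock: 12.28
eef_pos: [0.488, -0.2015, 0.2026]
tool_rot: [0.329, 0.944, -0.001, 0.0]
ft_force: [0.4, -2.0, -2.2]
grip_width: 0.0272
grasp_force: 59.4
[ 0.48800241 -0.20150421  0.20260415] [ 0.37409658 -1.98420773 -2.15738697] [-0.51133893 -0.25037576  0.05840596] 0.28083532756560964
[([328.5, 173.4], 0.72), ([366.3, 258.8], 0.55)]
[([372.9, 252.4], 0.94)]
```

View pics/t1.png

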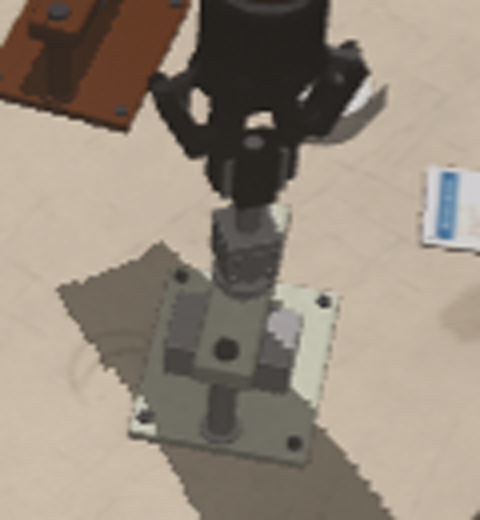

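```bash
for i in 1 2 3 4; do python3 -m inch '[0,0,-1,0,0,0,0, 0,0,-1,0,0,0,0]' | egrep 'ft|eef'; done
```

```text
eef_pos: [0.4881, -0.2014, 0.2022]
ft_force: [-1.2, -2.8, 3.8]
eef_pos: [0.4882, -0.2013, 0.2013]
ft_force: [-1.8, -2.4, 4.9]
eef_pos: [0.4882, -0.2014, 0.2004]
ft_force: [-2.7, -2.9, 5.7]
eef_pos: [0.4882, -0.2014, 0.1995]
ft_force: [-2.2, -3.9, 7.1]
```

```bash
for i in 1 2; do python3 -m inch '[0,0,-1,0,0,0,0, 0,0,-1,0,0,0,0]' | egrep 'ft|eef'; done
```

```text
eef_pos: [0.4882, -0.2014, 0.1985]
ft_force: [-2.4, -3.4, 6.2]
eef_pos: [0.4882, -0.2014, 0.1975]
ft_force: [-1.4, -3.8, 5.9]
```

```bash
python3 -m inch '[-1,-1.5,0,0,0,0,0, -1,-1.5,0,0,0,0,0]' | egrep 'ft|eef'; for i in 1 2 3; do python3 -m inch '[0,0,-1,0,0,0,0, 0,0,-1,0,0,0,0]' | egrep 'ft|eef'; done
```

```text
eef_pos: [0.4879, -0.202, 0.1975]
ft_force: [0.0, -0.9, 5.7]
eef_pos: [0.4879, -0.202, 0.1966]
ft_force: [-0.9, -0.6, 5.4]
eef_pos: [0.488, -0.2019, 0.1956]
ft_force: [-0.6, 0.5, 6.6]
eef_pos: [0.488, -0.202, 0.1951]
ft_force: [-1.5, 0.5, 8.1]
```

```bash
python3 -m inch '[0,0,0,0,0,0.1,0, 0,0,0,0,0,0.15,0, 0,0,0,0,0,0.15,0]' | egrep 'ft|eef'; for i in 1 2; do python3 -m inch '[0,0,-1,0,0,0,0, 0,0,-1,0,0,0,0]' | egrep 'ft|eef'; done
python3 - <<'E'
from h import *
np.set_printoptions(precision=4,suppress=True)
o=bot.get_obs(); w=bot.camera("wrist"); s=bot.camera("scene"); t=bot.camera("top"); print(o["joint_pos"][5],o["ft_torque"])
f=o["eef_pos"]+np.array([0,0,-.0923])
for n in ("scene","wrist","top"):
  for tg in ("driver_foot","driver_grip","screw_head","block_top","stop_foot"):
    print(n,tg,[(np.round(r["uv"],1),round(r["confidence"],2)) for r in bot.spot_point(n,tg)[:3]])
  print("expect foot,grip,head",proj(cam(n,o),[f,o["eef_pos"]-[0,0,.0048],f]))
a=cv2.imread("pics/f1.png")[:,444:]
b=cv2.resize(w[100:400,200:440],(385,481)); cv2.imwrite("pics/cmp.png",np.hstack([a,b]))
E
```

```text
eef_pos: [0.4882, -0.2019, 0.1951]
ft_force: [-1.2, 0.2, 6.9]
eef_pos: [0.4883, -0.2019, 0.195]
ft_force: [-1.7, -0.6, 12.8]
eef_pos: [0.4884, -0.202, 0.1949]
ft_force: [-3.0, 0.6, 16.0]
0.13041468380626714 [0.1787 0.9662 0.0378]
scene driver_foot [(array([370.4, 254.6]), 0.82)]
scene driver_grip [(array([370.7, 235.2]), 0.76)]
scene screw_head [(array([368.3, 255.6]), 0.58), (array([330.2, 175.9]), 0.46)]
scene block_top [(array([367.4, 273.5]), 0.64)]
scene stop_foot []
expect foot,grip,head [[369.7362 256.2787]
 [371.6489 233.1008]
 [369.7362 256.2787]]
wrist driver_foot []
wrist driver_grip [(array([318.2, 335.9]), 0.94)]
wrist screw_head []
wrist block_top []
wrist stop_foot []
expect foot,grip,head [[317.1612 257.7545]
 [317.3893 338.995 ]
 [317.1612 257.7545]]
top driver_foot []
top driver_grip []
top screw_head [(array([475.9, 279.9]), 0.69), (array([379.7, 192. ]), 0.6)]
top block_top [(array([257.9, 181.6]), 0.29)]
top stop_foot []
expect foot,grip,head [[325.3492 279.8098]
 [326.1894 280.4311]
 [325.3492 279.8098]]
```

View pics/cmp.png

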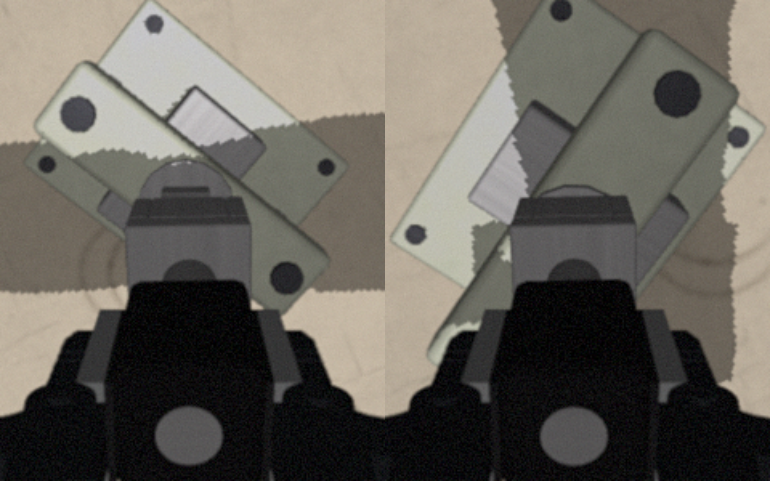

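No slip in the jaws. Hard contact of the mouth puts the flange at about 0.1027 m. The head-to-frame yaw (screw began near 0.88 rad) gives the same answer: the screw is at about 2.45 rad, so the spring is taken up about 3.2 mm. I'll back it off about 0.15 rad to land at 2.5 mm.

```bash
python3 -m inch '[0,0,1.5,0,0,0,0, 0,0,3,0,0,0.0,0, 0,0,3,0,0,0.1,0, 0,0,3,0,0,0.2,0, 0,0,3,0,0,0.25,0, 0,0,3,0,0,0.25,0]' | egrep 'ft|eef';python3 -c "
from h import *
o=bot.get_obs();print(o['ft_torque'],o['joint_pos'][5])"
 python3 -m inch '[0,0,0,0,0,0.06,0, 0,0,0,0,0,0.13,0, 0,0,0,0,0,0.21,0, 0,0,0,0,0,0.21,0]' | egrep 'ft|eef';python3 -c "
from h import *
o=bot.get_obs();print(o['ft_torque'],o['joint_pos'][5])"
```

```text
eef_pos: [0.4878, -0.2017, 0.1951]
ft_force: [0.6, -0.2, 5.5]
[0.05519986 0.01793263 0.03663111] -0.1210980277753832
eef_pos: [0.4882, -0.2015, 0.1955]
ft_force: [-0.0, 1.6, 6.8]
[ 0.30452065 -0.08521782 -0.07046602] -0.33166332558753786
```

```bash
python3 -m inch '[0,0,0,0,0,-0.1,0, 0,0,0.5,0,0,-0.21,0, 0,0,0.5,0,0,-0.21,0]' | egrep 'ft|eef'; python3 -m inch '[0,0,1,0,0,0,0, 0,0,1,0,0,0,0]' | egrep 'ft|eef';python3 -c "
from h import *
o=bot.get_obs();print(o['ft_torque'],o['joint_pos'][5])"
```

```text
eef_pos: [0.488, -0.2018, 0.1955]
ft_force: [0.3, -0.2, 5.6]
eef_pos: [0.4872, -0.2018, 0.1956]
ft_force: [0.9, 0.8, 2.3]
[ 0.09357684 -0.15904474 -0.00468822] -0.12113310366110099
```

```bash
python3 -m inch '[0,0,0.8,0,0,0,0, 0,0,0.8,0,0,0,0]' | egrep 'ft|eef'; python3 -m inch '[0,0,0,0,0,0,45, 0,0,0,0,0,0,60, 0,0,0,0,0,0,80, 0,0,0,0,0,0,100, 0,0,0,0,0,0,100, 0,0,20,0,0,0,100, 0,0,50,0,0,0,100, 0,0,80,0,0,0,100]'; python3 -m inch '[0,0,30,0,0,0,100, 0,0,30,0,0,0,100]' | egrep 'ft|eef'
python3 - <<'E'
from h import *
w=bot.camera("wrist"); s=bot.camera("scene")
cv2.imwrite("pics/e1.png",np.hstack([cv2.resize(s[200:350,240:430],(420,332)),cv2.resize(w,(380,285)) if 0 else cv2.resize(w[:, 80:560],(332,332))]))
E
```

```text
eef_pos: [0.4868, -0.2019, 0.1958]
ft_force: [-0.1, 0.2, -1.7]
clock: 17.72
eef_pos: [0.4864, -0.202, 0.2766]
tool_rot: [0.137, 0.991, 0.0, -0.001]
ft_force: [0.2, -0.4, -0.5]
grip_width: 0.0853
grasp_force: 0.0
eef_pos: [0.4896, -0.2033, 0.3133]
ft_force: [-0.4, -0.4, 0.9]
```

View pics/e1.png

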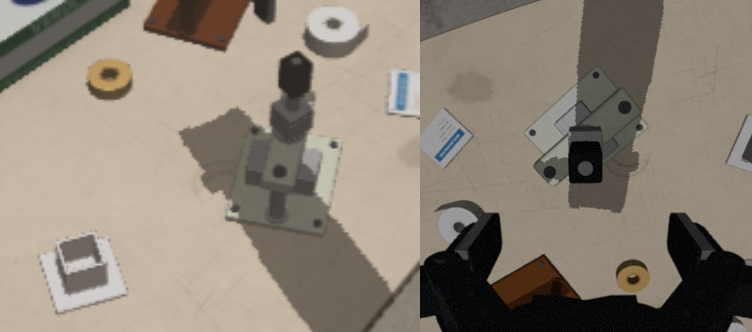

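The driver stands upright on the screw head at left-crop (293,100). The stand is upright at (82,270), and the block is under the foot. Handing in.

```bash
python3 -c "
from workcell import bot
print(bot.job_done())"
```

```text
the job is handed in; nothing more can be done
None
```

I handed the job in at about 18 s on the clock: the driver stands on the screw head, the stand is upright, the block is under the foot, and I estimate the spring is taken up about 2.5 mm from the flange height and screw angle; I have no direct force reading and no verdict came back.

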